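# Put the long pipette away on the empty rest

### The job

Put away the long pipette that lies on the bench: lay it level across both posts of the empty pipette rest, in their notches and with its grey body centred over the rest, either way round. Set it down, do not drop it, and leave the short pipette and the pipette that already lies on the other rest where they are.

Things in the scene. Friction and masses are not known exactly. Their poses are not given: they have to be found in the camera images.
- pipette_long_mid (a point): Long pipette lying on the bench, 245 mm overall, 0.13 kg: grey body 130 mm long, 30 x 30 mm square section; white tapered shaft 85 mm ahead of it, black plunger 30 mm behind; a finger hook stands 14 mm above the body's top, 55 to 63 mm behind its middle. Point: middle of the grey body, half-way up (15 mm above the underside), near the balance point. x along it to the white tip, z up.
- rest_free_seat (a point): Empty dark steel rest, fixed: base 120 x 90 x 8 mm, two posts 10 mm thick, 72 mm wide, centred 40 mm before and behind this point along x. Each top is a notch: floor 38 mm wide, sloped cheeks rising 20 mm, 57 mm apart at the top. Point: middle of the rest at notch-floor level, 75 mm above the bench; x from post to post, the way the pipette lies, z up. The other rest is alike but holds a pipette.
- pipette_short_mid (a point): Short pipette lying on the bench, same materials but smaller: 142 mm overall, grey body 75 x 24 x 24 mm; not to be moved. Point: middle of its body, 12 mm above the bench; x to its white tip. It may change places with the long one.
- pipette_stowed_mid (a point): Pipette already put away on the other rest, same size as the long one; not to be moved. Point: middle of its body, 90 mm above the bench; x to its white tip.
Mind the look-alikes: they are no part of the job. What is shaped like the part that bears rest_free_seat but pink is not meant.

How it is judged:
At the end, for the whole second after the job is handed in: The long pipette lies released and still in both notches of the empty rest: body middle within 20 mm along and 12 mm across the rest's middle, 9 to 21 mm above the notch floors, within 10 degrees of the rest's length; the short and the stowed pipette moved less than 30 mm (x of pipette_long_mid in the frame of rest_free_seat between -0.02 and 0.02 m and y of pipette_long_mid in the frame of rest_free_seat between -0.012 and 0.012 m and z of pipette_long_mid in the frame of rest_free_seat between 0.009 and 0.021 m and angle between the x axis of pipette_long_mid and the x axis of rest_free_seat, either way round below 0.175 rad and linear speed of pipette_long below 0.02 m/s and angular speed of pipette_long below 0.2 rad/s and distance of each of pipette_short_mid, pipette_stowed_mid from where it was at the start of the episode below 0.03 m); the robot touches nothing.
It fails at once if the long pipette is dropped: touched by nothing while its middle is more than 125 mm above the bench (35 mm above where it belongs) (height (world z) of pipette_long_mid above 0.125 m and contact force between pipette_long and anything else below 0.02 N).
It fails at once if the short pipette is moved by more than 30 mm (distance of pipette_short_mid from where it was at the start of the episode above 0.03 m).
It fails at once if the stowed pipette is moved by more than 30 mm (distance of pipette_stowed_mid from where it was at the start of the episode above 0.03 m).
It also fails if it takes over 38 s, if anything falls off the work surface, if the arm or the gripper's body presses on something with over 40 N, if the wrist force passes 120 N, or if a joint passes its speed limit or range.

### The arm

A 7-joint arm with a two-finger parallel gripper is mounted at the origin on the work surface. World frame = base frame: x ahead of the robot, y to its left, z up, the work surface at z = 0. Lengths are in m, angles in rad, forces in N, time in s.
With the tool pointing down it reaches from about 0.425 to 0.875 m from the base axis. Payload 4.7 kg.
Tool frame: the origin (TCP) lies at the very end of the fingers, on their centre line; the grasp point (between the pads) lies 19 mm behind it; z points along the fingers, y is the direction in which the jaws open and shut (so a half turn about z gives the same grasp; the last joint's range is limited). The gripper opens to 87 mm and grips with 3 to 60 N. Pads are 19 mm wide; open, the fingers measure 117 mm over their backs; the gripper's body (75 mm by 190 mm) begins 51 mm behind the grasp point.
Start: joints at [1.217, 0.321, -0.07, 1.45, 0.023, 1.371, -0.057], TCP at [0.234, -0.607, 0.223] pointing down, gripper open.
Joint ranges: [-2.86, 2.86], [-0.3, 2.09], [-1.38, 1.24], [0.06, 2.45], [-1.56, 4.7], [0.09, 2.05], [-2.69, 2.69]. Speed limits (rad/s): [2.57, 2.57, 3.14, 3.14, 3.14, 3.14, 3.14].

### API

Orientations are given as a rotation vector (axis times angle).
In Python, from bench import * gives the robot as it stands.
- The arm moves only by the shell command python3 -m jog 'ROWS' [OPENING] [FORCE]. ROWS is JSON, a list of rows, each a list of 4 numbers: the shift along the world's x, y, z in mm, then the turn about the world's z in rad. In form: [[x, y, z, twist], ...]. A call has exactly 8 rows; each row is the pose to reach, as a shift and turn from the pose commanded when the call began; what a row does not reach only later rows make up. A row lasts 1/8 s, in which the tool goes at most 62.5 mm and 10.7 degrees, less where a joint would pass 70% of its speed; a pose out of reach is approached as far as the arm can. A call with a gripper value outside its range is refused whole. OPENING is the opening, from -1 (shut) to 1 (fully open), set as the call begins (- or left out, the last holds). The fingers move at their own pace and stop on an object; FORCE is the grip in N (left out, the last holds). Time passes only in rows, so rows that repeat a pose let the fingers close, or fill a call up. It gives the time, the measured TCP pose, the force and the opening at its end, in the units of the state.
- get_state(): the state, without advancing time (a new reading comes with each control period).
- get_image(name): name is "scene" or "top"; returns a dict with "image" (420x560x3 uint8, red, green, blue), "fx", "fy", "cx", "cy" (pixels), "D" ([k1, k2, p1, p2, k3] as OpenCV has them; the pictures are not rectified), "position" and "rotation" of the camera in the world. Camera axes: x right, y down, z forward; pixel columns grow to the right and rows downward; lengths in m; the calibration is good to about 2 mm. A picture is of the moment at which its call begins. There is no depth.
- close_job(): hands the job in, once; it reports no verdict.
The state is a dict: "time": time; "joint_positions": joint angles; "qd": joint speeds; "joint_torque": joint torques, N m; "position": TCP position; "tool_rot": TCP orientation; "ft_force": force on the tool from outside, world axes, zero at the start; "torque": the same for the moment, N m; "grip_width": opening from 0.0 (shut) to 1.0 (fully open).
Only numpy, scipy, OpenCV 4.12 (cv2) and the standard library are available. Lean on these libraries where they do the work, as an engineer would, in place of code of your own. Each camera call takes 0.05 s, during which the arm holds its last target. There are 200 camera calls.

## Working session

There is one attempt and no reset: what is moved stays moved. The work goes in short steps, Python scripts to look and compute and a shell command to move; the robot and the scene stay as the last step left them, time stands still between calls to the robot, and variables do not carry over. Pictures are saved under pics/ and viewed, about 8 in all and at most 12, crops included, and the job is handed in when it is done.

```bash
mkdir -p pics
python3 - <<'E'
from bench import *
import cv2
for n in ("top","scene"):
    d=get_image(n); cv2.imwrite(f"pics/{n}0.png",d["image"][:,:,::-1])
    print(n,{k:v for k,v in d.items() if k!="image"})
print(get_state())
E
```

```text
top {'fx': 529.5617006734274, 'fy': 529.5617006734274, 'cx': 276.66871643553924, 'cy': 210.75658550703676, 'D': array([-0.10517648,  0.        ,  0.        ,  0.        ,  0.        ]), 'position': array([3.53457881e-01, 5.48790636e-04, 1.41510174e+00]), 'rotation': array([-2.19150444,  2.18916942, -0.1020806 ])}
scene {'fx': 408.1592975658043, 'fy': 408.1592975658043, 'cx': 273.16560939601095, 'cy': 207.56143144009565, 'D': array([0.01272331, 0.        , 0.        , 0.        , 0.        ]), 'position': array([ 1.07982768, -0.33426839,  0.73836213]), 'rotation': array([-2.03238793, -1.20876969,  0.56389385])}
{'time': 0.1, 'joint_positions': array([ 1.21711891,  0.32175774, -0.07005643,  1.4515321 ,  0.02257116,
        1.37076043, -0.05687115]), 'qd': array([ 0.00026357, -0.0019548 ,  0.00144343, -0.00240919,  0.00019103,
       -0.00159379, -0.00019009]), 'joint_torque': array([-2.41942680e-04, -4.92570198e+01, -4.05686824e-01, -3.13398814e+01,
       -6.41055428e-02,  3.94282141e-02,  3.62349715e-05]), 'position': array([ 0.23348159, -0.60611258,  0.22157536]), 'tool_rot': array([-3.08701717e+00, -5.74191662e-01,  5.88394521e-04]), 'ft_force': array([ 0.48513115, -0.34023023, -0.20949778]), 'torque': array([ 0.01754103, -0.03963244,  0.05417952]), 'grip_width': 1.0002659374977472}
```

View pics/top0.png

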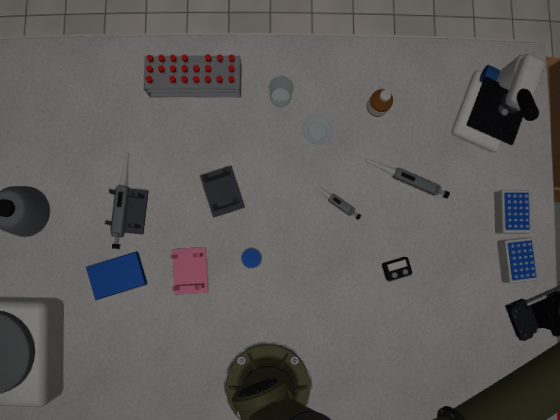

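View pics/scene0.png

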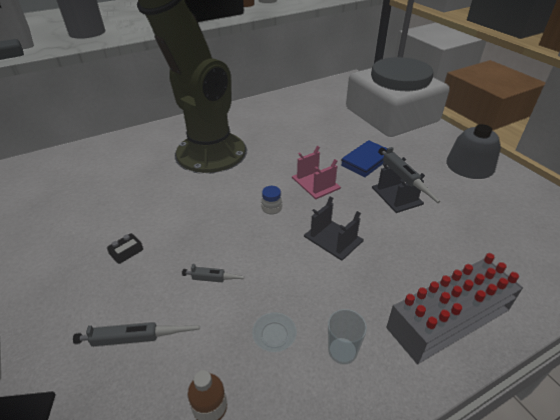

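Top view: the long pipette is at (418,180), with its tip at (367,160) and plunger at (447,195). The short one is at (342,204). The stowed one is at (120,210) on the other rest. The empty dark rest is at (222,190), and the pink decoy is at (190,270).

Candidates:
- **Pipettes:** (418,180) long, (342,204) short, (120,210) stowed. I choose (418,180).
- **Rests:** (222,190) dark and empty, (130,212) occupied, (190,270) pink. I choose (222,190).

I'll check both choices in one close crop.

```bash
cat > h.py <<'E'
import cv2, numpy as np
from scipy.spatial.transform import Rotation as R
from bench import *
def ray(d,uv):
    K=np.array([[d["fx"],0,d["cx"]],[0,d["fy"],d["cy"]],[0,0,1]])
    p=cv2.undistortPoints(np.array(uv,float).reshape(-1,1,2),K,d["D"])[:,0]
    r=np.c_[p,np.ones(len(p))]@R.from_rotvec(d["rotation"]).as_matrix().T
    return d["position"],r
def plane(d,uv,z):
    o,r=ray(d,uv); return o+r*((z-o[2])/r[:,2])[:,None]
def proj(d,P):
    K=np.array([[d["fx"],0,d["cx"]],[0,d["fy"],d["cy"]],[0,0,1]])
    Rm=R.from_rotvec(d["rotation"]).as_matrix().T
    return cv2.projectPoints(np.array(P,float).reshape(-1,3),Rm,-Rm@d["position"],K,d["D"])[0][:,0]
def crop(im,x,y,w,h,s):
    return cv2.resize(im[y:y+h,x:x+w,::-1],None,fx=s,fy=s,interpolation=cv2.INTER_CUBIC)
E
python3 - <<'E'
from h import *
t=get_image("top")["image"]; s=get_image("scene")["image"]
a=np.hstack([crop(t,185,150,80,60,5),crop(t,360,150,80,60,5)])
b=np.hstack([crop(s,295,185,80,60,5),crop(t,385,160,80,60,5)])
im=np.vstack([a,b]); cv2.imwrite("pics/c1.png",cv2.convertScaleAbs(im,alpha=1.6))
E
```

```text
(no output)
```

View pics/c1.png

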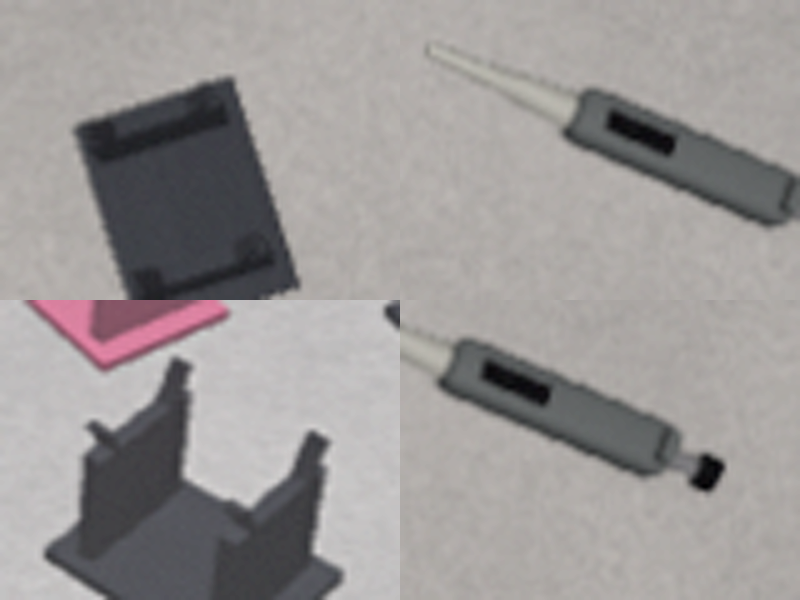

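The crop confirms both choices. The long pipette has a body, hook and black plunger. The rest is dark and empty, with two notched posts.

```bash
cat > m.py <<'E'
from h import *
def meas(d,x,y,w,h,z,thr,op=1):
    im=d["image"]; g=im.max(2).astype(np.uint8)
    m=np.zeros_like(g); m[y:y+h,x:x+w]=(g[y:y+h,x:x+w]<thr)*255
    if op>1: m=cv2.morphologyEx(m,cv2.MORPH_OPEN,np.ones((op,op),np.uint8))
    c=max(cv2.findContours(m,cv2.RETR_EXTERNAL,cv2.CHAIN_APPROX_NONE)[0],key=cv2.contourArea)
    P=plane(d,c[:,0,:],z)[:,:2]*1000
    r=cv2.minAreaRect(P.astype(np.float32)); b=cv2.boxPoints(r)
    e=b[1]-b[0] if np.linalg.norm(b[1]-b[0])>np.linalg.norm(b[2]-b[1]) else b[2]-b[1]
    return r, np.degrees(np.arctan2(e[1],e[0]))
E
python3 - <<'E'
from m import *
d=get_image("top"); g=d["image"].max(2)
print("bg",g[150,250],"body",g[180,415],"rest",g[190,222])
t=(int(g[150,250])+int(g[180,415]))//2
for th in (t-12,t,t+12):
    print("pip",meas(d,378,162,75,45,.015,th,5))
t2=(int(g[150,250])+int(g[190,222]))//2
for th in (t2-12,t2+8): print("rest",meas(d,193,158,60,65,.008,th))
print("short",plane(d,[[342,204]],.012),"tip,plunger",plane(d,[[366,160],[446.5,194.5]],.015))
# notch floors via scene cam + horn tops
print("stowed",plane(d,[[120,210]],.09), "yaw tool", R.from_rotvec(get_state()["tool_rot"]).as_matrix()[:,1])
E
```

```text
bg 111 body 63 rest 44
pip (((540.0991821289062, -402.2340393066406), (133.37628173828125, 33.8549690246582), 66.52580261230469), np.float32(66.525795))
pip (((540.1922607421875, -402.0392150878906), (137.81265258789062, 35.0093994140625), 67.044921875), np.float32(67.04492))
pip (((535.1525268554688, -412.8768005371094), (163.84278869628906, 38.0196647644043), 66.71598052978516), np.float32(66.71597))
rest (((514.3233032226562, 123.60313415527344), (119.5805892944336, 88.90203857421875), 17.91183853149414), np.float32(17.911844))
rest (((514.7745971679688, 124.35221099853516), (121.02413177490234, 91.17784881591797), 18.670804977416992), np.float32(18.67081))
short [[ 0.47942171 -0.19727918  0.012     ]] tip,plunger [[ 0.59815116 -0.26305361  0.015     ]
 [ 0.50565479 -0.48187686  0.015     ]]
stowed [[0.45628901 0.37356019 0.09      ]] yaw tool [ 3.59577481e-01 -9.33114873e-01 -8.17664184e-04]
```

Body middle of the long pipette is about (540.5, -401.5), heading 67°. The rest is at (514.5, 124), axis about 18.3°. I go above the pipette and turn +0.80 rad.

```bash
python3 -m jog '[[40,25,0,0.1],[80,52,0,0.2],[120,80,0,0.3],[160,106,-10,0.4],[200,133,-25,0.5],[240,160,-40,0.6],[280,187,-55,0.7],[307,205,-70,0.8]]' 1 30; python3 -m jog '[[0,0,0,0],[0,0,0,0],[0,0,0,0],[0,0,0,0],[0,0,0,0],[0,0,0,0],[0,0,0,0],[0,0,0,0]]'
python3 - <<'E'
from h import *
s=get_state(); print(s["position"],R.from_rotvec(s["tool_rot"]).as_matrix()[:,1:], s["joint_positions"])
d=get_image("scene"); 
c=np.array([.5405,-.4015,.015]); u=np.array([np.cos(np.radians(67)),np.sin(np.radians(67)),0])
n=np.array([-u[1],u[0],0])
im=d["image"].copy()
for P in [c+u*.15,c+u*.065+n*.015,c+u*.065-n*.015,c-u*.065+n*.015,c-u*.065-n*.015,c-u*.095,s["position"]]:
    q=proj(d,P)[0]; print(q.round(1)); cv2.circle(im,tuple(int(v) for v in q.round()),1,(255,0,0),-1)
cv2.imwrite("pics/s1.png",cv2.convertScaleAbs(crop(im,40,260,200,150,4),alpha=1.6))
E
```

```text
time: 1.25
position: [0.543, -0.3991, 0.152]
tool_rot: [-2.616, -1.74, -0.002]
ft_force: [0.2, -0.0, -0.6]
grip_width: 0.999
time: 2.25
position: [0.5407, -0.4015, 0.1526]
tool_rot: [2.621, 1.732, 0.0]
ft_force: [-0.1, 0.9, -0.0]
grip_width: 1.001
[ 0.5407133  -0.40152093  0.15255622] [[ 9.19902299e-01  5.04378080e-05]
 [-3.92147622e-01 -2.91676052e-05]
 [ 5.78358626e-05 -9.99999998e-01]] [ 0.85542567  0.43001059 -0.34109741  1.46663063  0.14653378  1.27000312
  0.09665822]
[197.8 326.5]
[156.  323.7]
[154.1 337. ]
[ 90.4 329.5]
[ 86.6 343.1]
[ 72.9 337.6]
[101.7 291. ]
```

View pics/s1.png

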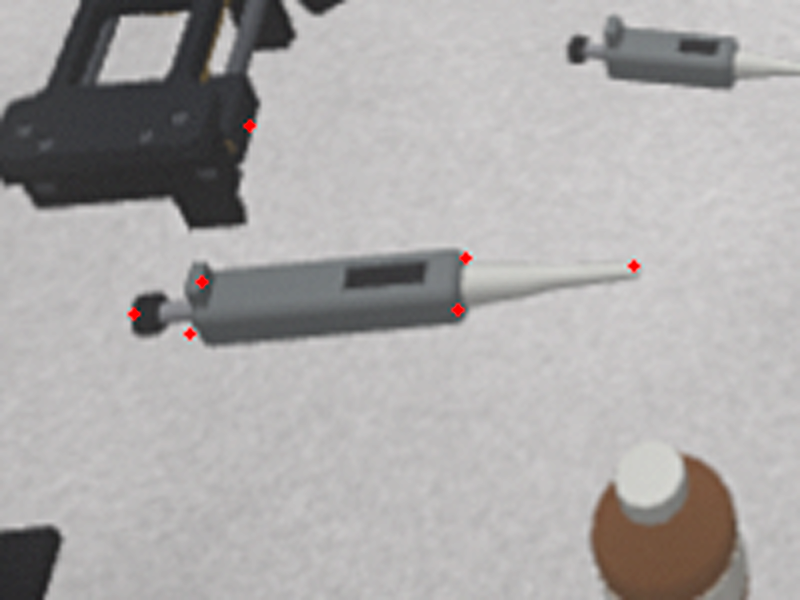

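The scene view agrees: the reprojected body end and tip fall on the pipette, with the tip at about (198,326). The fingers straddle it. I descend and grip.

```bash
python3 -m jog '[[0,1,-25,0],[0,1,-50,0],[0,1,-80,0],[0,1,-105,0],[0,1,-125,0],[0,1,-138,0],[0,1,-147,0],[0,1,-147,0]]'; python3 -m jog '[[0,0,0,0],[0,0,0,0],[0,0,0,0],[0,0,0,0],[0,0,0,0],[0,0,0,0],[0,0,0,0],[0,0,0,0]]' -1 30;  python3 -m jog '[[0,0,0,0],[0,0,0,0],[0,0,5,0],[0,0,10,0],[0,0,20,0],[0,0,35,0],[0,0,50,0],[0,0,60,0]]'
```

```text
time: 3.3
position: [0.5406, -0.4005, 0.0053]
tool_rot: [-2.621, -1.732, 0.0]
ft_force: [-0.6, -0.0, 0.8]
grip_width: 0.995
time: 4.3
position: [0.5408, -0.4006, 0.0056]
tool_rot: [2.621, 1.732, 0.0]
ft_force: [0.9, 0.1, -0.2]
grip_width: 0.343
time: 5.3
position: [0.5413, -0.401, 0.0675]
tool_rot: [2.619, 1.731, 0.001]
ft_force: [0.8, -0.1, -0.6]
grip_width: 0.341
```

```bash
python3 -m jog '[[0,0,30,0],[0,10,60,0],[-5,40,90,-0.05],[-15,80,100,-0.12],[-25,125,100,-0.19],[-35,170,100,-0.27],[-45,215,100,-0.35],[-50,260,100,-0.42]]'; python3 -m jog '[[2,40,0,-0.07],[6,80,0,-0.14],[10,120,0,-0.21],[14,160,0,-0.27],[17,200,0,-0.33],[20,235,0,-0.38],[23,255,0,-0.42],[24,264,0,-0.43]]';python3 -m jog '[[0,0,0,0],[0,0,0,0],[0,0,0,0],[0,0,0,0],[0,0,0,0],[0,0,0,0],[0,0,0,0],[0,0,0,0]]'
python3 - <<'E'
from h import *
s=get_state(); p=s["position"]; m=R.from_rotvec(s["tool_rot"]).as_matrix(); print(p,np.degrees(np.arctan2(m[1,1],m[0,1])))
d=get_image("scene"); t=get_image("top")
c=np.array([.5145,.124,.075]); a=np.radians(18.3); u=np.array([np.cos(a),np.sin(a),0]); n=np.array([-u[1],u[0],0])
out=[]
for k,(x,y) in ((d,(270,120)),(t,(170,120))):
    im=k["image"].copy()
    for sx in (-.04,.04):
        for sy,z in ((-.0285,.02),(-.019,0),(.019,0),(.0285,.02)):
            cv2.circle(im,tuple(int(v) for v in proj(k,c+u*sx+n*sy+[0,0,z])[0].round()),0,(255,0,0),-1)
    out.append(crop(im,x,y,100,150,4))
cv2.imwrite("pics/s2.png",cv2.convertScaleAbs(np.hstack(out),alpha=1.6))
E
```

```text
time: 6.3
position: [0.4901, -0.1391, 0.1662]
tool_rot: [2.925, 1.143, 0.0]
ft_force: [1.0, 0.0, -0.8]
grip_width: 0.343
time: 7.3
position: [0.5146, 0.1249, 0.1661]
tool_rot: [3.101, 0.5, 0.001]
ft_force: [-0.7, -0.5, -1.5]
grip_width: 0.342
time: 8.3
position: [0.5147, 0.1235, 0.1656]
tool_rot: [3.102, 0.497, -0.0]
ft_force: [0.4, -0.3, -0.6]
grip_width: 0.341
[0.51470788 0.12346323 0.16560117] -71.78692762723762
```

View pics/s2.png

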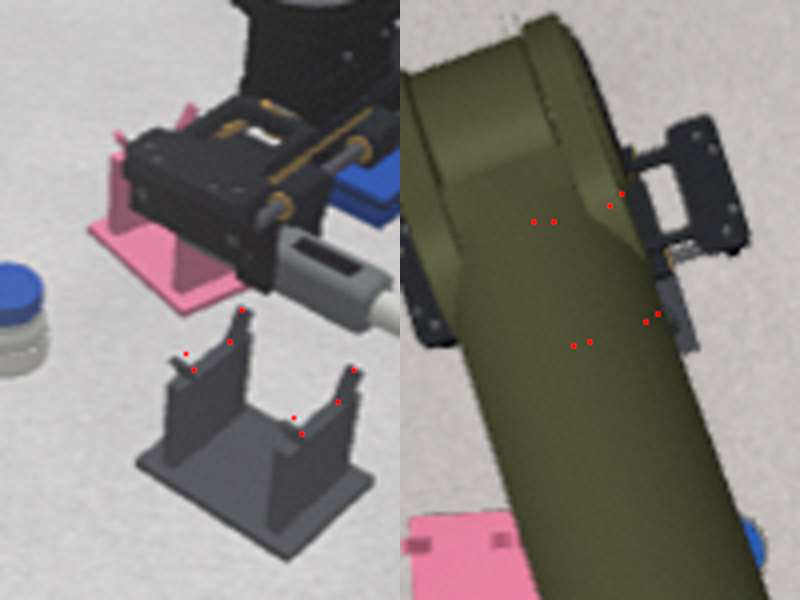

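Run:
```python
from h import *
d=get_image("scene")
a=np.radians(18.2); u=np.array([np.cos(a),np.sin(a),0]); n=np.array([-u[1],u[0],0])
c=np.array([.5147,.1235,.175]); im=d["image"].copy()
for P in [c+u*.15]+[c+u*.065+n*i+[0,0,j] for i in(-.015,.015) for j in (-.015,.015)]:
    q=proj(d,P)[0]; print(q.round(1)); cv2.circle(im,tuple(int(v) for v in q.round()),0,(255,0,0),-1)
cv2.imwrite("pics/s3.png",cv2.convertScaleAbs(crop(im,320,160,110,80,5),alpha=1.6))
```

```text
[399.3 214.2]
[359.1 204.6]
[360.9 193.8]
[367.1 198. ]
[369.  187.2]
```

View pics/s3.png

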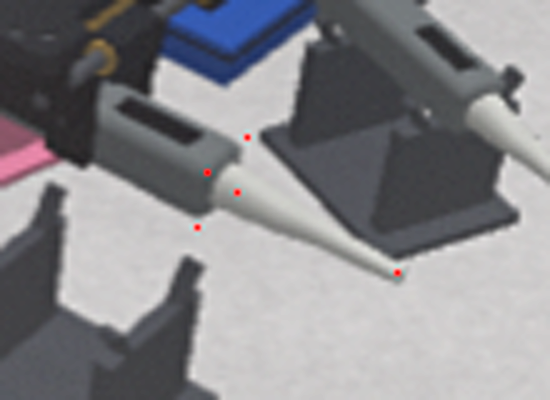

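The tip matches its predicted pixel, (399,214), and the rest horns match theirs. The pipette is level and centred over the notches, so I lower it.

```bash
python3 -m jog '[[0,0,-10,0],[0,0,-22,0],[0,0,-36,0],[0,0,-50,0],[0,0,-62,0],[0,0,-72,0],[0,0,-77,0],[0,0,-80,0]]'; python3 -m jog '[[0,0,-1,0],[0,0,-2,0],[0,0,-3,0],[0,0,-4,0],[0,0,-4,0],[0,0,-4,0],[0,0,-4,0],[0,0,-4,0]]'
python3 - <<'E'
from h import *
s=get_state();print(s["position"],s["ft_force"],s["torque"])
d=get_image("scene")
cv2.imwrite("pics/s4.png",cv2.convertScaleAbs(crop(d["image"],280,160,130,100,5),alpha=1.6))
E
```

```text
time: 9.45
position: [0.5148, 0.1235, 0.0854]
tool_rot: [3.102, 0.497, 0.0]
ft_force: [0.7, -0.5, -1.2]
grip_width: 0.342
time: 10.45
position: [0.5147, 0.1235, 0.0816]
tool_rot: [3.102, 0.497, -0.0]
ft_force: [-1.4, -0.4, -1.4]
grip_width: 0.341
[0.51468657 0.12345972 0.08160193] [-1.39823881 -0.44060659 -1.37497209] [-0.02478412  0.03178067 -0.06582034]
```

View pics/s4.png

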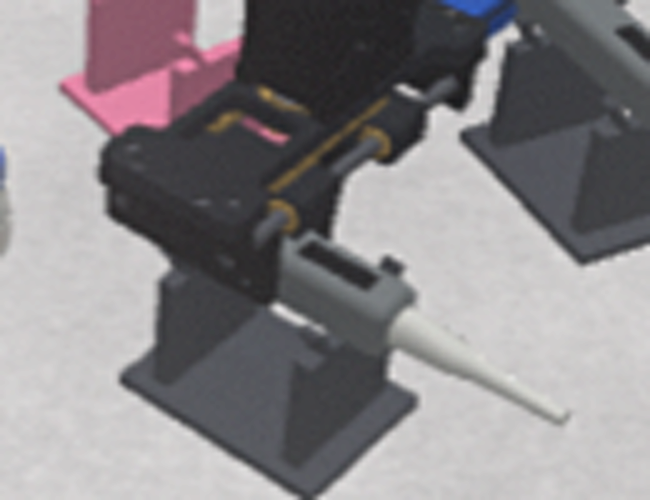

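The body sits between the horns of the front post, at crop (345,330), with no load on the posts yet. I'll go down 1–2 mm more until contact, then open.

```bash
python3 -m jog '[[0,0,-0.5,0],[0,0,-1,0],[0,0,-1.5,0],[0,0,-1.5,0],[0,0,-1.5,0],[0,0,-1.5,0],[0,0,-1.5,0],[0,0,-1.5,0]]'
```

```text
time: 11.5
position: [0.5147, 0.1234, 0.0805]
tool_rot: [3.102, 0.497, 0.0]
ft_force: [-2.4, 0.4, 6.4]
grip_width: 0.338
```

Contact registers at about 6 N. I release and retreat straight up.

```bash
python3 -m jog '[[0,0,0,0],[0,0,0,0],[0,0,0,0],[0,0,0,0],[0,0,0,0],[0,0,0,0],[0,0,0,0],[0,0,0,0]]' 0.6; python3 -m jog '[[0,0,2,0],[0,0,8,0],[0,0,20,0],[0,0,40,0],[0,0,70,0],[0,0,110,0],[0,0,150,0],[0,0,170,0]]'; python3 -m jog '[[0,-40,0,0],[0,-90,0,0],[0,-140,0,0],[0,-190,0,0],[0,-240,0,0],[0,-280,0,0],[0,-300,0,0],[0,-300,0,0]]'
python3 - <<'E'
from m import *
d=get_image("scene"); t=get_image("top")
a=crop(d["image"],290,150,100,120,4); b=crop(t["image"],180,120,100,120,4)
cv2.imwrite("pics/s5.png",cv2.convertScaleAbs(np.hstack([a,b]),alpha=1.6))
E
```

```text
time: 12.5
position: [0.5147, 0.1235, 0.0801]
tool_rot: [3.102, 0.497, -0.0]
ft_force: [-1.0, -0.5, 0.6]
grip_width: 0.803
time: 13.5
position: [0.5157, 0.124, 0.2537]
tool_rot: [3.101, 0.498, 0.007]
ft_force: [0.1, 0.4, -0.6]
grip_width: 0.799
time: 14.5
position: [0.5147, -0.1771, 0.2504]
tool_rot: [-3.102, -0.494, -0.0]
ft_force: [0.2, 1.0, 0.2]
grip_width: 0.802
```

View pics/s5.png

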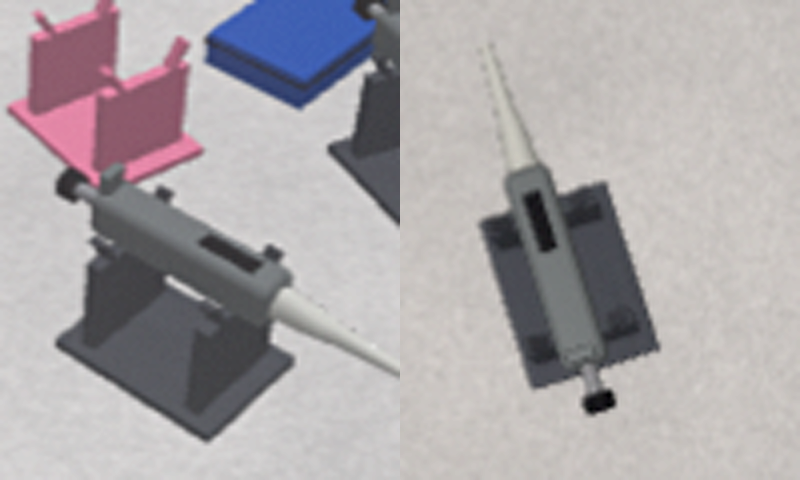

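The pipette lies across both posts, between their horns, and looks level. I'll check the numbers before handing in.

Run:
```python
from h import *
t=get_image("top")
a=np.radians(18.3); u=np.array([np.cos(a),np.sin(a)]); n=np.array([-u[1],u[0]])
P=plane(t,[[211.75,163],[226.25,209.5],[202.25,130.7],[230,220.8],[342,204],[120,210]],.09)[:,:2]
q=P-[.5145,.124]; print(np.c_[q@u,q@n].round(4)); v=P[2]-P[3]; print(np.degrees(np.arctan2(v[1],v[0])))
s=get_state();print(s["time"],abs(s["qd"]).max(),s["position"])
c=np.array([.5145,.124,.09]); print(proj(t,[np.r_[c[:2]+u*.15,.09],np.r_[c[:2]-u*.095,.09]]))
```

```text
[[ 0.0641 -0.0015]
 [-0.0596 -0.0003]
 [ 0.1511 -0.0036]
 [-0.0896 -0.0005]
 [-0.1374 -0.2814]
 [ 0.0231  0.2552]]
17.559800008583775
14.65 0.005371311948432471 [ 0.51519983 -0.1740236   0.25036   ]
[[201.01648113 131.5296762 ]
 [230.46845956 222.92038854]]
```

The body middle is about +2 mm along and -1 mm across the rest, at 17.6° against 18.3°. That is well inside the limits, so I hand in.

```bash
python3 -c "
from bench import *
print(close_job())"
```

```text
the job is handed in; nothing more can be done
None
```

The long pipette is on the empty dark rest, in both notches, and I handed the job in at about 14.7 s of the 38 s allowed. `close_job()` gives no verdict, so this rests on my own checks.

I gripped it across the body, carried it at about 0.17 m and turned it to the rest's axis. I lowered it until the posts carried about 6 N, then opened the fingers and backed straight up and away.

- **Position:** in the top view after release, the body middle was about 2 mm along and 1 mm across from the rest's middle. It was about 0.7° off the rest's axis. These come from hand-read pixels, so they are good to a few mm.
- **Seating:** the last picture shows it between the horns of both posts, and it looks level. I did not measure its height; the contact force came at the height expected for the notch floors.
- **Other pipettes:** I never moved the arm near the short or stowed pipette, but I did not re-measure them at the end.
- **Disagreement:** the grey body looked about 4–5 mm shorter at its ends than the stated 130 mm. I put that down to its rounded edges, since the tip matched its predicted position.

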